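# Set the edge guide of a label-roll stand against its stop

### The arm

A 6-joint arm with a two-finger parallel gripper is mounted at the origin on a cart in front of the work surface, level with it; the furniture and walls round the work are solid. World frame = base frame: x ahead of the robot, y to its left, z up, the work surface at z = 0. Lengths are in m, angles in rad, forces in N, time in s.
With the tool pointing down it reaches from about 0.3 to 0.775 m from the base axis. Payload 14.6 kg.
Tool frame: the origin (TCP) lies at the very end of the fingers, on their centre line; the grasp point (between the pads) lies 19 mm behind it; z points along the fingers, y is the line along which they close (so a half turn about z gives the same grasp; the last joint's range is limited). The gripper opens to 94 mm and grips with 3 to 60 N. Pads are 16 mm wide; open, the fingers measure 119 mm over their backs; the gripper's body (75 mm by 177 mm) begins 78 mm behind the grasp point.
Start: joints at [1.081, 0.3, 1.521, -0, 1.321, -0.067], TCP at [0.226, 0.502, 0.205] pointing down, gripper open.
Joint ranges: [-3.03, 3.03], [-0.79, 2.21], [0.23, 2.52], [-1.04, 4.18], [0, 3.07], [-2.55, 2.55]. Speed limits (rad/s): [2.22, 2.22, 2.57, 3.14, 3.14, 3.14].

### API

Orientations are given as [roll, pitch, yaw] about the fixed x, y, z axes, in that order (R = Rz(yaw) Ry(pitch) Rx(roll)).
In Python, from station import * gives the robot as it stands.
- The arm moves only by the tool jog_arm, never from a script. Its argument "rows" is a list of rows, each a list of 3 entries, a list of its own where there are three numbers: the shift along the tool's x, y, z in m, then the turn about the tool's z in degrees, then the finger opening in m, from 0 to 0.094. A call has 1 to 12 rows; each row shifts and turns the commanded pose from where the row before left it, along the tool's axes as they then stand; what a row does not reach is not made up. A row lasts 1/12 s, in which the tool goes at most 41.7 mm and 7.16 degrees, less where a joint would pass 70% of its speed; a pose out of reach is approached as far as the arm can. A call is refused whole if a number of a shift passes 0.0417 or a number of a turn 7.16, either way. A call with a gripper value outside its range is refused whole. The fingers move at their own pace and stop on an object; "squeeze" is the grip in N (left out, the last holds). Time passes only in rows, so rows that do not move let the fingers close. It gives the time, the measured TCP pose, the force, the opening and the grip force at its end, in the units of the state.
- get_obs(): the state, without advancing time (a new reading comes with each control period).
- camera(name): name is "side" or "top" or "wrist"; returns a dict with "image" (400x640x3 uint8, red, green, blue), "range_z" (400x640 float32, m along the optical axis (not along the pixel's ray), 0 where there is no reading), "K" (3x3 intrinsics, pixels), "k1" (the pictures are not rectified: a ray, as slopes to the right and down, at radius r is drawn at 1 + k1 r^2 times it, then the intrinsics apply), "world_from_camera" (4x4, takes a point from camera to world coordinates); the wrist camera has in their place "T_tool_cam" (4x4, takes a point from camera to tool coordinates, whose origin is the TCP and whose axes are the flange's). Camera axes: x right, y up, looking along -z (the intrinsics and any distortion apply to the point x, -y, -z); pixel columns grow to the right and rows downward; lengths in m; the calibration is good to about 2 mm. A picture is of the moment at which its call begins: read the wrist's pose just before it.
- hand_in(): hands the job in; it is judged then, once.
Trained networks look in a picture, given as the dict that the camera call returned (one of the last four; its "shot" number tells which), for a name from the list of things; names that differ only in an ending like _2 or _b are one class to them, and where a whole thing is asked for, a point or a joint stands for the part that bears it (a point fixed in the world has none). Each returns a list of dicts, best first, with "p" (0 to 1); they miss things now and then, are a little off and sometimes report something else, mostly with a low value. They report only what shows in the picture. A call takes as long as a camera call. They do not tell look-alikes from the thing itself.
- search_frame(label, picture): "at" ([column, row] as shares, 0 to 1, of the picture: columns of its width, rows of its height, amid what is visible of it).
- spot_point(label, picture): "at" ([column, row] as shares, 0 to 1, of the picture: columns of its width, rows of its height: a listed point, or the origin of a listed thing).
The state is a dict: "time_s": time; "qpos": joint angles; "joint_vel": joint speeds; "tau": joint torques, N m; "ee_pos": TCP position; "eef_rot": TCP orientation; "force": force on the tool from outside, world axes, zero at the start; "moment": the same for the moment, N m; "grip_width": finger opening in m; "grip_force": force on a finger pad.
Only numpy, scipy, OpenCV 4.12 (cv2) and the standard library are available. Lean on these libraries where they do the work, as an engineer would, in place of code of your own. Each camera call takes 0.05 s, during which the arm holds its last target. There are 200 camera calls.

### The job

Close the label-roll stand on its roll: with shut fingertips press the green pad in the middle of the sliding edge guide so that its brake lets go, and keeping it pressed push the guide gently along its rail until it meets the red stop, so that the blue cheek carries the roll over to the fixed flange. Then lift off so that the pad springs up and the brake holds the guide there. Never force the guide along with its pad up, do not touch or lift the roll itself, and leave the loose things round the stand where they are.

Things in the scene. Friction and masses are not known exactly. Their poses are not given: they have to be found in the camera images.
- stand: Grey base plate 200 x 270 mm, fixed on the bench, plate top z 14 mm. Origin: middle of its underside. +y is the way the edge guide closes. On its -x side an aluminium rail runs along y (x -68 mm, top z 36). Two 10 mm rods along y at x 6 and 54, z 30, carry the roll. A rule lies on the front edge; its red line is where the guide's white pointer ends.
- flange (a point): Middle of the inner (-y) face of the fixed blue flange behind the roll, at stand x 30, y 102, z 66 mm. The flange spans stand x -10 to 70 mm and reaches z 111 mm; it is 6 mm thick.
- stop_face (a point): Middle of the face of the red clamp stop that looks to -y and meets the carriage: stand x -68, y 46, z 46 mm. The stop is rigid, 54 mm along x, 18 mm along y, top z 52 mm; a black screw head sticks out 15 mm to -x.
- pad_top (a point): Middle of the green pad's top (38 x 40 mm along stand x, y), z 66 mm when up, at stand x -68, y = -86 mm + edge_guide. It lies in a saddle of the black carriage: raised ends to -y and +y, 48 mm apart inside, tops z 74 mm; open to -x and +x. Deck under the pad z 52 mm. Shut fingertips fit between the ends; pressed on the pad they drag the guide along or push its raised end.
- edge_guide (a joint): Travel of the edge guide along the rail (m): 0 = fully open, grows towards stand +y, 0.100 = its carriage (54 x 64 mm) meets the red stop. With the pad up a brake holds it with 16 to 20 N; with the pad down it slides with 1 to 2 N, and the roll adds about 1 N.
- release_pad (a joint): How far the green pad is pressed straight down (m): 0 = up, brake on; 0.008 = bottomed. The brake lets go once it is about 0.002 down, with 7.5 N; 0.004 takes 8 N, bottomed 9 N. Best held half way. Left alone it springs up and the brake grips at once.
- cheek_face (a point): Middle of the face (towards the roll, +y) of the guide's blue cheek plate, 72 mm wide (stand x -6 to 66 mm), z 39 to 109 mm; moves with the guide, 32 mm ahead of the pad's middle in stand y and 98 mm beside it in x.
- label_roll: Loose white label roll with brown core, 76 mm diameter, 53 mm wide, 0.12 kg, on the two rods, axis along stand y. Origin: middle of its face towards the cheek (stand x 30, z 65 mm); its z axis points to the flange. It starts 7 to 27 mm short of the flange and slides when the cheek pushes it. With the guide at the stop it has 3 mm clearance.
- blue_adapter: Loose blue plastic core adapter ring, 88 mm diameter, 34 mm high, flat on the grey desk mat to the right of the stand (2 mm above the bench). Origin: middle of its underside. To be left alone.
- side_cutter: Loose side cutter with red handles, 55 x 129 x 12 mm, flat on the bench beyond the stand's +y end, its length roughly along stand x. Origin: middle of its underside. To be left alone.
- blue_screwdriver: Loose screwdriver with a blue handle, 226 mm long, 26 mm thick, on the bench behind the stand (+x side), lying roughly along stand y. Origin: middle of its underside. To be left alone.
Things that resemble listed ones, but are neither listed nor needed, are in the scene too. What is shaped like the label_roll but orange or turquoise is not meant.

How it is judged:
On the way, in this order (a step that is already met when the one before it is completed fails the run):
1. The green pad is pressed, freeing the brake, while the guide is still short of the stop (value of joint release_pad above 0.0025 m and value of joint edge_guide below 0.085 m), for 0.1 s.
2. The guide reaches the stop with its pad still pressed (value of joint edge_guide above 0.097 m and value of joint release_pad above 0.001 m), for 0.05 s.
At the end, for the whole second after the job is handed in: The guide stands within 3 mm of the stop, the green pad is up (within 1 mm) so that the brake is on, and the roll lies at rest on its two rods between the cheek and the flange (within 8 mm of its place, its axis within 7 degrees of the rods) (value of joint edge_guide above 0.097 m and value of joint release_pad below 0.001 m and y of label_roll in the frame of stand between 0.042 and 0.054 m and x of label_roll in the frame of stand between 0.022 and 0.038 m and z of label_roll in the frame of stand between 0.058 and 0.074 m and angle between the z axis of label_roll and the y axis of stand, either way round below 0.12 rad and linear speed of label_roll below 0.02 m/s); the robot touches nothing.
It fails at once if The guide was forced along against its brake, with the pad up (velocity of joint edge_guide above 0.03 m/s and value of joint release_pad below 0.0005 m).
It fails at once if The guide was slammed along (faster than 0.3 m/s) (velocity of joint edge_guide above 0.3 m/s).
It fails at once if The stand or guide was pushed with more than 60 N (contact force between the fingers and stand above 60 N).
It fails at once if The robot touched the label roll, or the roll was lifted off its rods (contact force between any of the fingers, the arm and label_roll above 0.5 N or height (world z) of label_roll above 0.085 m).
It fails at once if A loose thing beside the stand was moved (more than 15 mm) (distance of any of blue_adapter, side_cutter, blue_screwdriver from where it was at the start of the episode above 0.015 m).
It also fails if it takes over 32 s, if anything falls off the work surface, if the arm or the gripper's body presses on something with over 40 N, if the wrist force passes 120 N, or if a joint passes its speed limit or range.

## Working session

There is one attempt and no reset: what is moved stays moved. The work goes in short steps, Python scripts to look and compute and a tool call to move; the robot and the scene stay as the last step left them, time stands still between calls to the robot, and variables do not carry over. Pictures are saved under pics/ and viewed, at most 10 in all, crops included, and the job is handed in when it is done.

Besides the shell and the picture viewer there is one more tool, called as name(argument=value, ...), one argument or row to a line, values as JSON. jog_arm: Moves the arm, as the interface text tells. Its arguments: {"type":"object","properties":{"rows":{"type":"array","items":{"type":"array"}},"squeeze":{"type":"number"}},"required":["rows"]}

```bash
mkdir -p pics
cat > h.py <<'E'
from station import *
import numpy as np, cv2
def px2w(p,u,v,z=None,T=None):
    K=p["K"];d=np.array([(u-K[0,2])/K[0,0],(v-K[1,2])/K[1,1]]);s=d.copy()
    for _ in range(20): s=d/(1+p["k1"]*(s@s))
    T=p["world_from_camera"] if T is None else T
    r=np.array([s[0],-s[1],-1.])
    if z is None:
        c=r*p["range_z"][int(round(v)),int(round(u))]
    else:
        w=T[:3,:3]@r; c=r*((z-T[2,3])/w[2])
    return T[:3,:3]@c+T[:3,3]
E
python3 - <<'E'
from h import *
o=get_obs();print(o["time_s"],o["ee_pos"],o["eef_rot"],o["force"],o["grip_width"])
ims=[]
for n in ["top","side"]:
    p=camera(n);cv2.imwrite(f"pics/{n}0.png",p["image"][:,:,::-1])
    print(n,p["world_from_camera"].round(3).tolist())
    for l,z in [("pad_top",.066),("stop_face",.046),("flange",.066),("cheek_face",.074),("label_roll",.065),("stand",0)]:
        for d in spot_point(l,p)[:2]:
            u,v=d["at"][0]*640,d["at"][1]*400
            print(l,round(d["p"],2),round(u),round(v),px2w(p,u,v,z).round(4),px2w(p,u,v).round(4))
E
```

```text
0.0 [0.22555405 0.50134973 0.2048727 ] [-3.14045378e+00 -5.73282971e-05  2.71881601e+00] [-0.79343684 -0.12778595 -0.37315979] 0.09391502767080116
top [[-0.081, 0.968, -0.236, 0.196], [-0.997, -0.08, 0.017, 0.126], [-0.003, 0.237, 0.972, 1.477], [0.0, 0.0, 0.0, 1.0]]
pad_top 0.53 287 228 [0.4502 0.1767 0.066 ] [0.4505 0.1768 0.0645]
stop_face 0.86 250 218 [0.4926 0.2787 0.046 ] [0.4905 0.2776 0.0561]
flange 0.76 246 177 [0.6055 0.2821 0.066 ] [0.6083 0.2832 0.0562]
cheek_face 0.84 288 197 [0.5375 0.1666 0.074 ] [0.5352 0.1663 0.0835]
cheek_face 0.38 215 199 [0.5471 0.3695 0.074 ] [0.5648 0.3818 0.0032]
label_roll 0.79 296 278 [0.3135 0.1617 0.065 ] [ 0.319   0.1634 -0.0016]
label_roll 0.63 198 250 [0.4095 0.4235 0.065 ] [0.4123 0.4274 0.0468]
stand 0.87 278 203 [0.5376 0.1994 0.    ] [0.5302 0.1978 0.0317]
stand 0.56 286 227 [0.4675 0.1815 0.    ] [0.4558 0.1791 0.0633]
side [[0.921, 0.141, -0.364, 0.137], [-0.39, 0.384, -0.837, -0.764], [0.022, 0.913, 0.408, 0.493], [0.0, 0.0, 0.0, 1.0]]
pad_top 0.63 288 196 [0.4542 0.1869 0.066 ] [0.4527 0.1825 0.068 ]
stop_face 0.8 288 191 [0.4828 0.2657 0.046 ] [0.4607 0.2    0.0745]
flange 0.89 321 174 [0.6016 0.3116 0.066 ] [0.563  0.2223 0.1015]
cheek_face 0.88 319 193 [0.5339 0.1609 0.074 ] [0.5374 0.169  0.0703]
cheek_face 0.62 321 178 [0.5837 0.2635 0.074 ] [0.5643 0.219  0.0921]
label_roll 0.97 258 184 [0.4033 0.2976 0.065 ] [0.4299 0.4036 0.0222]
label_roll 0.9 239 231 [0.291  0.0387 0.065 ] [0.3088 0.1309 0.0157]
stand 0.97 312 213 [0.5288 0.1967 0.    ] [0.5023 0.1318 0.0333]
```

View pics/top0.png

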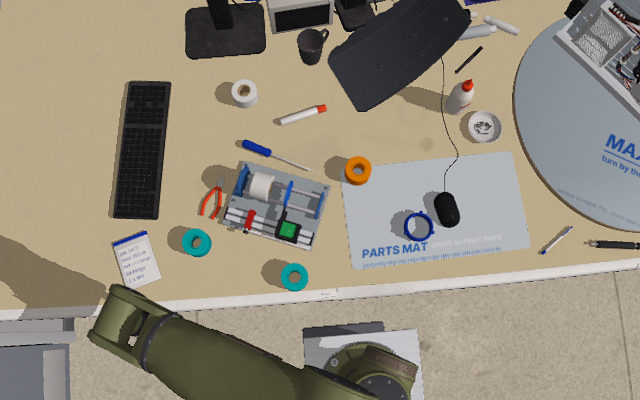

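View pics/side0.png

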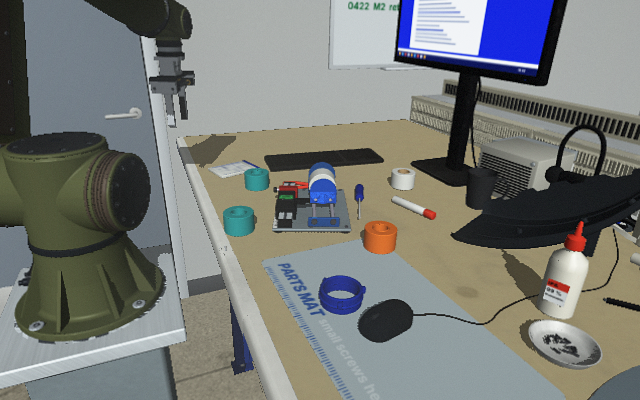

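The top view shows the stand at about (270,205), with the green pad at (288,229), the red stop at (249,219) and the white roll at (263,186). The side view confirms the layout. I'll go above the stand for a wrist view.

jog_arm(
  rows=[
    [[-0.025,-0.02,-0.008],0,0],
    [[-0.025,-0.02,-0.008],0,0],
    [[-0.025,-0.02,-0.008],0,0],
    [[-0.025,-0.02,-0.008],0,0],
    [[-0.025,-0.02,-0.008],0,0],
    [[-0.025,-0.02,-0.008],0,0],
    [[-0.025,-0.02,-0.008],0,0],
    [[-0.025,-0.02,-0.008],0,0],
    [[-0.025,-0.02,-0.008],0,0],
    [[-0.025,-0.02,-0.008],0,0],
    [[0,-0.02,0],0,0],
    [[0,0,0],0,0],
  ],
  squeeze=10,
)

```text
time_s: 1.7
ee_pos: [0.3634, 0.196, 0.286]
eef_rot: [3.141, 0.001, 2.716]
force: [-1.1, 0.7, -0.7]
grip_width: 0.0174
grip_force: 0.0
```

```bash
cat > w.py <<'E'
from h import *
from scipy.spatial.transform import Rotation as R
import sys
o=get_obs();p=camera("wrist")
B=np.eye(4);B[:3,:3]=R.from_euler("xyz",o["eef_rot"]).as_matrix();B[:3,3]=o["ee_pos"]
T=B@p["T_tool_cam"]
np.savez("wr.npz",K=p["K"],k1=p["k1"],range_z=p["range_z"],T=T,image=p["image"])
cv2.imwrite(sys.argv[1],p["image"][:,:,::-1])
print(o["time_s"],o["ee_pos"].round(4),o["eef_rot"].round(4),o["force"].round(2),o["grip_width"])
print(p["T_tool_cam"].round(3).tolist())
for l,z in [("pad_top",.066),("stop_face",.046),("flange",.066),("cheek_face",.074),("label_roll",.065),("stand",0)]:
    for d in spot_point(l,p)[:2]:
        u,v=d["at"][0]*640,d["at"][1]*400
        print(l,round(d["p"],2),round(u),round(v),px2w(p,u,v,z,T).round(4),px2w(p,u,v,None,T).round(4))
E
python3 w.py pics/w1.png
```

```text
1.7 [0.3634 0.196  0.286 ] [3.1411e+00 9.0000e-04 2.7159e+00] [-1.07  0.72 -0.66] 0.017444388328343052
[[-0.001, 0.967, 0.256, 0.074], [1.0, 0.0, 0.001, 0.0], [0.001, 0.256, -0.967, -0.179], [0.0, 0.0, 0.0, 1.0]]
pad_top 0.67 334 235 [0.4445 0.1792 0.066 ] [0.4447 0.1792 0.0655]
stop_face 0.57 408 227 [0.4831 0.2742 0.046 ] [0.4846 0.2746 0.0425]
flange 0.95 446 296 [0.5898 0.2836 0.066 ] [0.3462 0.2364 0.3975]
label_roll 0.79 288 144 [0.314  0.1767 0.065 ] [ 0.317   0.1685 -0.0006]
label_roll 0.57 496 139 [0.4129 0.4068 0.065 ] [0.4176 0.414  0.049 ]
stand 0.77 368 261 [ 0.5299  0.2025 -0.    ] [0.523  0.2033 0.0137]
```

View pics/w1.png

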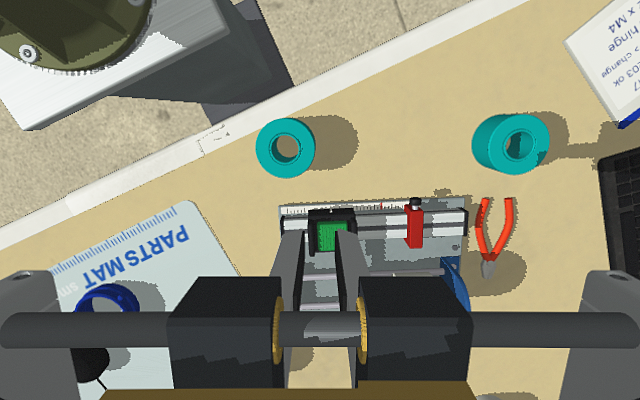

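The wrist view shows the pad at (332,236) in its black saddle, the stop at (414,228), and the rail running along the picture's columns. Next I'll get the exact geometry from depth and colour.

```bash
cat > fit.py <<'E'
from h import *
d=np.load("wr.npz")
def cloud(p,T):
    K=p["K"];v,u=np.mgrid[0:400,0:640];pts=np.stack([u,v],-1).reshape(-1,1,2).astype(float)
    s=cv2.undistortPoints(pts,K,np.array([float(p["k1"]),0,0,0,0])).reshape(-1,2)
    r=p["range_z"].reshape(-1);c=np.c_[s[:,0],-s[:,1],-np.ones(len(s))]*r[:,None]
    return c@T[:3,:3].T+T[:3,3],p["image"].reshape(-1,3).astype(int),r>0
t=camera("top")
for n,p,T in [("wrist",d,d["T"]),("top",t,t["world_from_camera"])]:
    X,I,ok=cloud(p,T)
    near=ok&(np.hypot(X[:,0]-.47,X[:,1]-.22)<.13)
    g=near&(I[:,1]>I[:,0]+50)&(I[:,1]>I[:,2]+40)&(X[:,2]>.055)
    r=near&(I[:,0]>I[:,1]+80)&(X[:,2]>.045)&(X[:,2]<.06)
    a=near&(X[:,2]>.031)&(X[:,2]<.041)&(I.min(1)>110)
    for m,l in [(g,"pad"),(r,"stop")]:
        P=X[m];(c,sz,an)=cv2.minAreaRect(P[:,:2].astype(np.float32)*1000);print(n,l,m.sum(),P.mean(0).round(4),c,sz,an)
    P=X[a];
    # rail: robust line near pad-stop line
    P=P[:,:2];pc=X[g].mean(0)[:2];sc=X[r].mean(0)[:2];e=(sc-pc)/np.linalg.norm(sc-pc)
    P=P[np.abs((P-pc)@[e[1],-e[0]])<.02]
    if len(P)>10:
        l=cv2.fitLine(P.astype(np.float32),cv2.DIST_HUBER,0,.001,.001).ravel();print(n,"rail",len(P),l,"dir deg",np.degrees(np.arctan2(*l[[1,0]])))
    print("pad-stop dir",np.degrees(np.arctan2(e[1],e[0])),np.linalg.norm(sc-pc))
E
python3 fit.py
```

```text
wrist pad 543 [0.4417 0.173  0.0662] (446.20111083984375, 176.2325439453125) (37.821685791015625, 37.265869140625) 68.17500305175781
wrist stop 509 [0.487  0.2811 0.0517] (488.0672607421875, 281.64935302734375) (17.786823272705078, 52.375885009765625) 68.886474609375
wrist rail 1873 [0.39976925 0.9166158  0.47083542 0.24709143] dir deg 66.43624
pad-stop dir 67.24303158137648 0.11721600571743133
top pad 0 [nan nan nan] (0.0, 0.0) (0.0, 0.0) 0.0
top stop 17 [0.5083 0.274  0.0524] (508.5434265136719, 274.17041015625) (9.451435089111328, 18.504377365112305) 9.328871726989746
pad-stop dir nan nanfit.py:16: RuntimeWarning: Mean of empty slice.
  P=X[m];(c,sz,an)=cv2.minAreaRect(P[:,:2].astype(np.float32)*1000);print(n,l,m.sum(),P.mean(0).round(4),c,sz,an)
  ret = um.true_divide(
fit.py:19: RuntimeWarning: Mean of empty slice.
  P=P[:,:2];pc=X[g].mean(0)[:2];sc=X[r].mean(0)[:2];e=(sc-pc)/np.linalg.norm(sc-pc)
```

jog_arm(
  rows=[
    [[0,0,0],-2.8,0],
    [[-0.0105,0.002,0.023],0,0],
    [[-0.0105,0.002,0.023],0,0],
    [[-0.0105,0.002,0.023],0,0],
    [[-0.0105,0.002,0.023],0,0],
    [[-0.0105,0.002,0.023],0,0],
    [[-0.0105,0.002,0.023],0,0],
    [[-0.0105,0.002,0.023],0,0],
    [[-0.0105,0.002,0.022],0,0],
    [[0,0,0],0,0],
    [[0,0,0],0,0],
    [[0,0,0],0,0],
  ],
)

```text
time_s: 3.1
ee_pos: [0.4474, 0.183, 0.1035]
eef_rot: [3.141, 0.001, 2.768]
force: [-0.0, 0.6, 0.4]
grip_width: 0.0001
grip_force: 0.0
```

```bash
python3 w.py pics/w2.png; python3 fit.py 2>/dev/null | grep wrist
```

```text
3.1 [0.4474 0.183  0.1035] [3.1410e+00 6.0000e-04 2.7681e+00] [-0.02  0.55  0.42] 0.00011812880537360407
[[-0.001, 0.967, 0.256, 0.074], [1.0, 0.0, 0.001, 0.0], [0.001, 0.256, -0.967, -0.179], [0.0, 0.0, 0.0, 1.0]]
pad_top 0.74 311 223 [0.4464 0.1774 0.066 ] [0.4463 0.1774 0.0662]
stop_face 0.82 448 217 [0.4864 0.2726 0.046 ] [0.4866 0.2728 0.0455]
flange 0.86 516 342 [0.5941 0.2888 0.066 ] [0.4424 0.2333 0.2189]
cheek_face 0.44 447 213 [0.4704 0.2655 0.074 ] [0.4844 0.274  0.0422]
label_roll 0.62 244 60 [0.3323 0.1777 0.065 ] [3.185e-01 1.681e-01 1.000e-04]
label_roll 0.58 607 74 [0.4229 0.3845 0.065 ] [0.4271 0.4013 0.0439]
stand 0.79 374 268 [0.5302 0.2061 0.    ] [0.5225 0.2063 0.0144]
stand 0.4 573 242 [0.5721 0.385  0.    ] [ 5.722e-01  3.851e-01 -1.000e-04]
wrist pad 2116 [0.441  0.1775 0.0669] (446.6272888183594, 176.78131103515625) (39.2771110534668, 37.6367073059082) 67.69416046142578
wrist stop 1108 [0.4869 0.2809 0.0514] (488.02484130859375, 281.5548400878906) (17.951602935791016, 52.514373779296875) 67.74893951416016
wrist rail 5899 [0.39749622 0.9176038  0.46630478 0.23501642] dir deg 66.57825
```

View pics/w2.png

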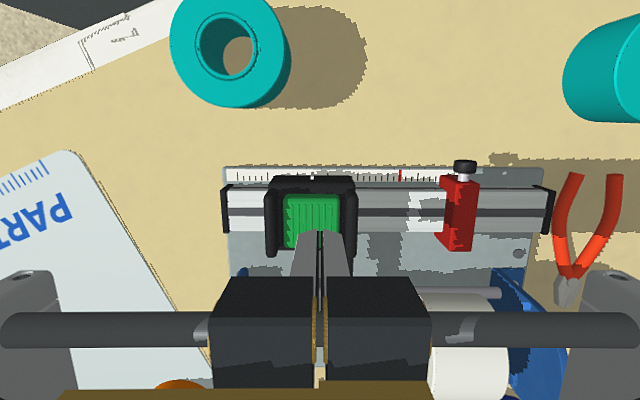

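The fingertips are over the green pad (310,222), between the raised ends. The jaws are shut and the pad is unobstructed, so I'll descend.

jog_arm(
  rows=[
    [[0,-0.002,0.008],0,0],
    [[0,0,0.008],0,0],
    [[0,0,0.008],0,0],
    [[0,0,0.006],0,0],
    [[0,0,0.003],0,0],
    [[0,0,0],0,0],
    [[0,0,0],0,0],
  ],
)

```text
time_s: 4.08
ee_pos: [0.4467, 0.1807, 0.0693]
eef_rot: [-3.141, -0.0, 2.768]
force: [-0.5, -0.2, 0.3]
grip_width: 0.0002
grip_force: 0.0
```

jog_arm(
  rows=[
    [[0,0,0.002],0,0],
    [[0,0,0.002],0,0],
    [[0,0,0.001],0,0],
    [[0,0,0],0,0],
    [[0,0,0],0,0],
  ],
)

```text
time_s: 4.5
ee_pos: [0.447, 0.1808, 0.065]
eef_rot: [3.141, 0.001, 2.768]
force: [-1.2, -0.3, 7.3]
grip_width: 0.0001
grip_force: 3.3
```

jog_arm(
  rows=[
    [[0,0,0.001],0,0],
    [[0,0,0.001],0,0],
    [[0,0,0.001],0,0],
    [[0,0,0],0,0],
    [[0,0,0],0,0],
    [[0,0,0],0,0],
  ],
)

```text
time_s: 5.0
ee_pos: [0.447, 0.1808, 0.0621]
eef_rot: [3.141, 0.001, 2.768]
force: [-1.4, 0.1, 7.8]
grip_width: 0.0006
grip_force: 3.9
```

jog_arm(
  rows=[
    [[0,0.002,0],0,0],
    [[0,0.003,0],0,0],
    [[0,0.004,0],0,0],
    [[0,0.004,0],0,0],
    [[0,0.004,0],0,0],
    [[0,0.004,0],0,0],
    [[0,0.004,0],0,0],
    [[0,0.003,0],0,0],
    [[0,0.002,0],0,0],
    [[0,0,0],0,0],
  ],
)

```text
time_s: 5.83
ee_pos: [0.4583, 0.2092, 0.0622]
eef_rot: [3.14, 0.001, 2.768]
force: [-0.0, 1.8, 7.0]
grip_width: 0.0006
grip_force: 3.9
```

```bash
python3 w.py pics/w3.png|head -4; python3 fit.py 2>/dev/null | grep wrist
```

```text
5.8333 [0.4583 0.2092 0.0622] [3.1403e+00 1.2000e-03 2.7679e+00] [-0.02  1.77  6.96] 0.0005964725719637344
[[-0.001, 0.967, 0.256, 0.074], [1.0, 0.0, 0.001, 0.0], [0.001, 0.256, -0.967, -0.179], [0.0, 0.0, 0.0, 1.0]]
pad_top 0.86 313 242 [0.4556 0.2065 0.066 ] [0.4488 0.2095 0.0841]
stop_face 0.97 426 233 [0.4833 0.2725 0.046 ] [0.4863 0.2736 0.0398]
wrist pad 1895 [0.4487 0.205  0.0625] (457.6311950683594, 205.47337341308594) (39.370880126953125, 37.02253723144531) 68.50337219238281
wrist stop 2005 [0.4876 0.2826 0.0521] (488.5763244628906, 282.3444519042969) (16.791059494018555, 52.85749053955078) 68.35051727294922
wrist rail 7098 [0.39959574 0.9166915  0.45716596 0.220734  ] dir deg 66.44709
```

View pics/w3.png

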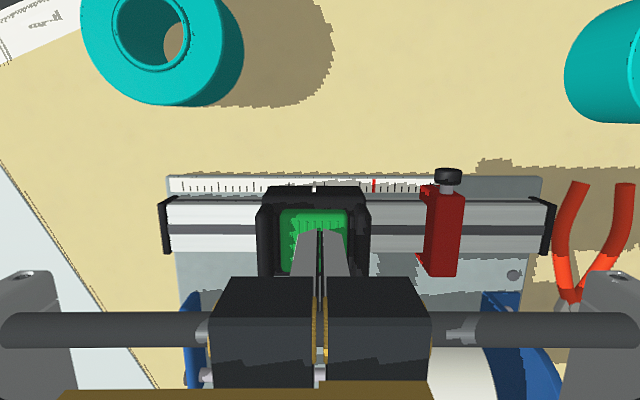

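The guide follows with the pad down about 4 mm, and roughly 42 mm remain to the stop. I'll continue, then creep the last part.

jog_arm(
  rows=[
    [[0,0.002,0],0,0],
    [[0,0.003,0],0,0],
    [[0,0.004,0],0,0],
    [[0,0.004,0],0,0],
    [[0,0.004,0],0,0],
    [[0,0.004,0],0,0],
    [[0,0.004,0],0,0],
    [[0,0.004,0],0,0],
    [[0,0.003,0],0,0],
    [[0,0.003,0],0,0],
    [[0,0.002,0],0,0],
    [[0,0,0],0,0],
  ],
)

```text
time_s: 7.23
ee_pos: [0.4719, 0.2436, 0.0623]
eef_rot: [3.14, 0.001, 2.768]
force: [1.4, 0.1, 7.8]
grip_width: 0.0004
grip_force: 3.9
```

jog_arm(
  rows=[
    [[0,0.001,0],0,0],
    [[0,0.001,0],0,0],
    [[0,0.001,0],0,0],
    [[0,0,0],0,0],
  ],
)

```text
time_s: 7.57
ee_pos: [0.4729, 0.2461, 0.0623]
eef_rot: [3.141, 0.001, 2.768]
force: [-1.0, -1.2, 8.6]
grip_width: 0.0004
grip_force: 3.9
```

jog_arm(
  rows=[
    [[0,0.001,0],0,0],
    [[0,0.001,0],0,0],
    [[0,0.001,0],0,0],
    [[0,0.001,0],0,0],
    [[0,0,0],0,0],
  ],
)

```text
time_s: 7.98
ee_pos: [0.474, 0.2492, 0.062]
eef_rot: [-3.141, 0.001, 2.768]
force: [-2.0, -4.8, 7.5]
grip_width: 0.0006
grip_force: 3.9
```

```bash
python3 w.py pics/w4.png|head -4; python3 fit.py 2>/dev/null | grep wrist
```

```text
7.9833 [0.474  0.2492 0.062 ] [-3.1411e+00  7.0000e-04  2.7677e+00] [-2.02 -4.77  7.53] 0.0006043319139827373
[[-0.001, 0.967, 0.256, 0.074], [1.0, 0.0, 0.001, 0.0], [0.001, 0.256, -0.967, -0.179], [0.0, 0.0, 0.0, 1.0]]
pad_top 0.74 312 244 [0.4722 0.2451 0.066 ] [0.4649 0.2485 0.0852]
pad_top 0.44 359 237 [0.4779 0.2719 0.066 ] [0.4742 0.2722 0.0749]
wrist pad 1948 [0.464  0.2434 0.0622] (472.9892883300781, 244.4703369140625) (39.40964126586914, 36.940425872802734) 68.35087585449219
wrist stop 1799 [0.4869 0.2838 0.0522] (488.0859069824219, 282.47491455078125) (17.141902923583984, 52.22075271606445) 68.79105377197266
wrist rail 6128 [0.40694645 0.913452   0.46518293 0.24040939] dir deg 65.98684
```

View pics/w4.png

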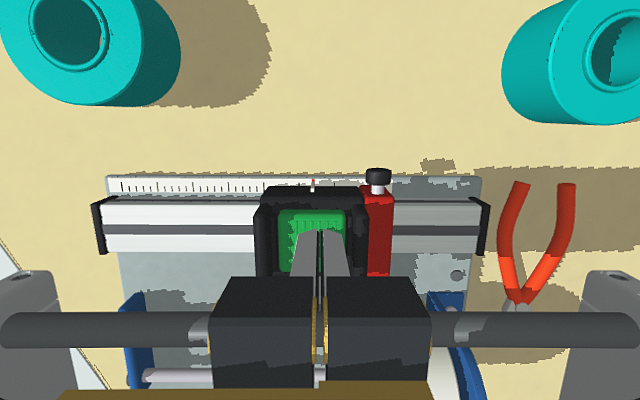

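The carriage meets the red stop at (375,235), the pointer is at the red line (313,185), and the reaction force has risen to 5 N. I'll press 2 mm more, hold, then lift straight off.

jog_arm(
  rows=[
    [[0,0.001,0],0,0],
    [[0,0.001,0],0,0],
    [[0,0,0],0,0],
    [[0,0,0],0,0],
  ],
)

```text
time_s: 8.72
ee_pos: [0.4746, 0.251, 0.062]
eef_rot: [-3.141, 0.001, 2.768]
force: [-1.9, -5.2, 7.5]
grip_width: 0.0002
grip_force: 3.9
```

jog_arm(
  rows=[
    [[0,0,-0.002],0,0],
    [[0,0,-0.002],0,0],
    [[0,0,-0.003],0,0],
    [[0,0,-0.006],0,0],
    [[0,0,-0.015],0,0],
    [[0,0,-0.03],0,0],
    [[0,0,-0.03],0,0],
    [[0.02,0,-0.03],0,0],
    [[0.02,0,-0.02],0,0],
    [[0,0,0],0,0],
    [[0,0,0],0,0],
  ],
)

```text
time_s: 9.63
ee_pos: [0.4372, 0.2665, 0.2005]
eef_rot: [3.14, 0.002, 2.769]
force: [0.3, 0.9, -1.0]
grip_width: 0.0003
grip_force: 0.0
```

```bash
python3 w.py pics/w5.png|head -1; python3 fit.py 2>/dev/null | grep wrist
python3 -c "
from h import *
p=camera('top');cv2.imwrite('pics/t5.png',cv2.resize(p['image'][130:290,160:400,::-1],None,fx=3,fy=3))
"
```

```text
9.6333 [0.4372 0.2665 0.2005] [3.1398e+00 1.6000e-03 2.7688e+00] [ 0.31  0.87 -1.03] 0.0003166920674954962
wrist pad 789 [0.4637 0.2464 0.0715] (456.0572204589844, 245.21328735351562) (46.3455924987793, 54.447166442871094) 87.35074615478516
wrist stop 195 [0.485  0.2828 0.052 ] (488.16693115234375, 281.677734375) (16.530359268188477, 53.43867111206055) 67.99504089355469
wrist rail 2159 [0.40201703 0.9156322  0.46730372 0.24919584] dir deg 66.29566
```

View pics/w5.png

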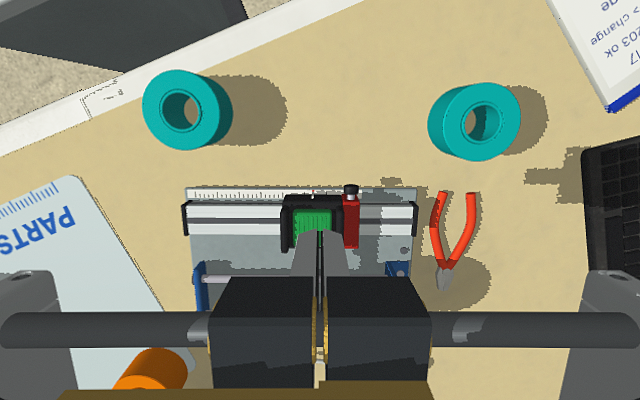

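View pics/t5.png

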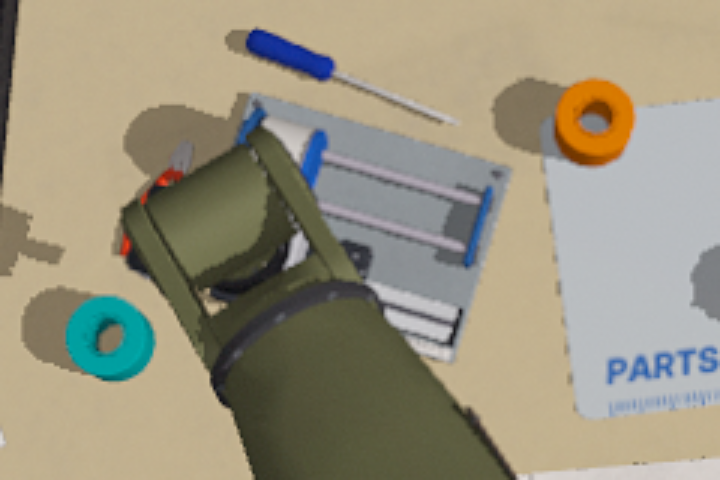

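The wrist picture shows the carriage touching the stop at (345,225). The top view shows the cheek and roll closed up to the flange at (285,145), with the loose things still in place.

```bash
python3 -c "
from station import *
print(hand_in())"
```

```text
the job is handed in; nothing more can be done
None
```

The guide is closed against the red stop with the roll carried to the flange, the arm is lifted clear, and the job is handed in; the station returned no verdict, and I saw no problem in the last pictures but did not measure the pad springing back up.

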